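# Lock the name stamp away in its sealed box and hold it shut

## Task

Put the name stamp away in its open grey steel box: press it upright, rubber face down, into the sprung clip until it stands on the clip's foot, let go so the jaws close on it, then swing the lid over. Take the black-knobbed locking pin out of its stow hole at the left of the box and push it all the way down through the two aligned ears in front; the rubber seal keeps springing the lid ajar, so the program finishes while still holding: stay on the pin and keep pressing it down, so that its collar holds the lid fully shut while I fit the padlock below. Leave everything else on the desk where it is.

Things in the scene. Friction and masses are not known exactly. Their poses are not given: they have to be found in the camera images.
- case: Lower half of a small grey steel box, fixed to the desk: 100 mm (x) by 124 mm (y), walls 3 mm, rim 42 mm above the desk. Origin: centre of its underside; x to its back (hinge side), y to its left, z up. A closed round tin, 38 mm wide, top 21 mm above the desk, is fixed inside at (6, -34) mm. Two level steel ears, 30 mm wide, 12 mm thick, tops level with the rim, stick out 46 mm: one in front, one to the left (+y).
- seal (a joint): How far the black rubber seal round the box's rim is squeezed, m: 0 at rest, standing 5 mm proud of the rim; about 0.005 with the lid fully shut. It pushes back at 1.9 N per mm.
- jaw_left: Left jaw (at the box's +y) of the steel clip in the box, 14 mm wide, bending outward about its foot (its origin), sprung inward. The jaws' noses, 17 mm above clip_seat, are 12.6 mm apart at rest and must be forced apart by the stamp pushed down from above (about 5 N); their lips above flare to about 25 mm apart at 30 mm above clip_seat.
- jaw_right: Right jaw (at the box's -y) of the same clip, its mirror image. Two fixed cheeks guide the stamp in the box's x direction: 20.7 mm apart, flared to about 30 mm apart at 28 mm above clip_seat.
- clip_seat (a point): Middle of the clip's foot plate, where the foot of the stamp shall stand: in the box at (-12, 22) mm, 6.5 mm above the desk. Its axes are the box's.
- lid_hinge (a point): Middle of the lid's hinge axis: at (53, 0, 42) mm of the box; the axis runs along the box's y.
- lid: Lid: hollow half shell 36 mm high (shut box: 78 mm high). Origin at lid_hinge; its axes are the box's when shut, it swings up about y: starts open 1.6 to 1.88 rad, 1.92 is its stop. Stiff hinge, stays where left (up to 0.35 N m to move it). The seal acts below 0.05 rad: let go of, a shut lid springs ajar to about 0.03 rad; keeping it shut takes about 7 N at the ear's hole.
- lid_ear_hole (a point): Centre of the 12 mm hole in the lid's ear, on its outer (upper) face; axes are the lid's; 137 mm from the hinge axis. The ear, 46 x 30 x 8 mm, sticks out from the middle of the lid's front wall in the lid's -x (from 103 to 149 mm off the hinge axis); push or pull the lid by it. Upright lid: it stands straight up on top; shut: flat over the lower front ear, its top 50 mm above the desk.
- hasp_hole (a point): Centre of the 11 mm upright through hole in the lower front ear, at the ear's top face: (-84, 0) mm of the box, 42 mm above the desk.
- stow_hole (a point): Centre of the like hole in the left-hand ear, at its top face: (5, 96) mm of the box, 42 mm above the desk. The pin starts here.
- pin: Locking pin, 78 mm long, 40 to 70 g. Origin: centre of its tip; z towards the knob. Steel shank 8 mm thick, tapered at the tip, 40 mm long; flat collar 24 mm wide from 40 to 43 mm; black round ribbed knob 19.6 mm wide from 43 to 78 mm. It starts upright in the stow hole, collar on the ear, tip 2 mm above the desk. Home on the shut ears its tip is 10 mm above the desk.
- stamp: Dark brown name stamp, standing upright on the desk left of the box: round, 17.6 mm thick, 62 mm high, 24 to 42 g. Origin: centre of its lower face, the rubber face. The glue stick near it is thicker and taller; the two may have changed places.
- glue_stick: White and green glue stick, 28 mm thick, 94 mm high, upright near the stamp. Leave alone. Origin: centre of its foot.
- ink_pad: Flat stamp pad tin, 79 by 117 by 15 mm. Leave alone. Origin under its centre.
- tape_roll: Roll of tape lying flat, 96 mm wide, 25 mm high. Leave alone. Origin under its centre.
- sticky_notes: Block of sticky notes, 75 mm square, 12 mm high. Leave alone. Origin under its centre.
- monitor_pole (a point): Foot of the black pole that carries the right-hand monitor, fixed to the desk: pole 36 mm square and 515 mm high, with a jointed arm that runs from it at 270 to 325 mm height, away to the right and back, to the monitor (underside 104 mm above the desk). Keep the robot clear of them.
- stapler: Stapler, 150 by 34 by 42 mm. Leave alone. Origin under its centre.
Things that resemble listed ones, but are neither listed nor needed, are in the scene too. Leave any red look-alike of the stamp alone.

How it is judged:
By the outcome, as a careful person would: the job done as asked, in the order asked, and still so for the second after the job is handed in, while the arm keeps its last pose, push and grip.
It also fails if it takes over 67 s, if anything falls off the work surface, if the arm or the gripper's body presses on something with over 40 N, if the wrist force passes 120 N, or if a joint passes its speed limit or range.

## Robot

A 6-joint arm with a two-finger parallel gripper is mounted at the origin on the work surface; the furniture and walls round the work are solid. World frame = base frame: x ahead of the robot, y to its left, z up, the work surface at z = 0. Lengths are in mm, angles in degrees, forces in N, time in s.
With the tool pointing down it reaches from about 350 to 850 mm from the base axis. Payload 8.1 kg.
Tool frame: the origin (TCP) lies midway between the tips of the shut fingers; the grasp point (between the pads) lies 19 mm behind it; z points along the fingers, y is the line along which they close (so a half turn about z gives the same grasp; the last joint's range is limited). The gripper opens to 85 mm and grips with 20 to 120 N. Pads are 22 mm wide; open, the fingers measure 114 mm over their backs; the gripper's body (76 mm by 85 mm) begins 54 mm behind the grasp point. The pads swing forward as they close: fully open they stand 13 mm farther back than shut.
Start: joints at [-81.555, 7.471, 85.268, -0, 87.261, -4.893], TCP at [138.442, -583.814, 231.292] pointing down, gripper open.
Joint ranges: [-169.43, 169.43], [-51.17, 129.36], [1.28, 143.12], [-76.62, 256.62], [0, 156.53], [-152.29, 152.29]. Speed limits (degrees/s): [136.94, 136.94, 159.86, 180, 180, 180].

## Interface

Orientations are given as [roll, pitch, yaw] about the fixed x, y, z axes, in that order (R = Rz(yaw) Ry(pitch) Rx(roll)).
In Python, from bench import r gives the robot as it stands.
- The arm moves only by the tool step_arm, never from a script. Its arguments are lists of equal length, an entry for each row: "delta_pos": the shift along the world's x, y, z in units of 200 mm (1.0 is 200 mm), a list of three; "spin": the turn about the world's z in units of 180 degrees (1.0 is 180 degrees). In form: {"delta_pos": [[dx, dy, dz], ...], "spin": [spin, ...]}. A call has 1 to 8 rows; each row shifts and turns the commanded pose from where the row before left it; what a row does not reach is not made up. A row lasts 1/8 s, in which the tool goes at most 62.5 mm and 10.7 degrees, less where a joint would pass 70% of its speed; a pose out of reach is approached as far as the arm can. A call with a number of a shift or a turn outside -1 to 1 is refused whole. A call with a gripper value outside its range is refused whole. "gripper" is the opening, from -1 (shut) to 1 (fully open), set as the call begins (left out, the last holds). The fingers move at their own pace and stop on an object; "squeeze" is the grip in N (left out, the last holds). Time passes only in rows, so rows that do not move let the fingers close. It gives the time, the measured TCP pose, the force, the opening and the grip force at its end, in the units of the state.
- r.sense(): the state, without advancing time (a new reading comes with each control period).
- r.snapshot(name): name is "side" or "top" or "wrist"; returns a dict with "pixels" (480x640x3 uint8, blue, green, red), "fx", "fy", "cx", "cy" (pixels), "camera_from_world" (4x4, takes a point from world to camera coordinates). Camera axes: x right, y up, looking along -z (the intrinsics and any distortion apply to the point x, -y, -z); pixel columns grow to the right and rows downward; lengths in mm; the calibration is good to about 2 mm. A picture is of the moment at which its call begins. There is no depth.
- r.hand_in(): hands the job in; it is judged then, once.
The state is a dict: "time": time; "joint_pos": joint angles; "qd": joint speeds; "joint_efforts": joint torques, N m; "tool_pos": TCP position; "tcp_rot": TCP orientation; "ft_force": force on the tool from outside, world axes, zero at the start; "wrist_torque": the same for the moment, N m; "finger_gap": finger opening in mm; "grip_force": force on a finger pad.
Only numpy, scipy, OpenCV 4.12 (cv2) and the standard library are available. Lean on these libraries where they do the work, as an engineer would, in place of code of your own. Each camera call takes 0.05 s, during which the arm holds its last target. There are 200 camera calls.

## Working session

There is one attempt and no reset: what is moved stays moved. The work goes in short steps, Python scripts to look and compute and a tool call to move; the robot and the scene stay as the last step left them, time stands still between calls to the robot, and variables do not carry over. Pictures are saved under pics/ and viewed, at most 10 in all, crops included, and the job is handed in when it is done.

Besides the shell and the picture viewer there is one more tool, called after "Request:" in YAML: its name, and indented under it one key for each argument. step_arm: Moves the arm, as the interface text tells. Shifts and turns lie within -1 to 1; 1 stands for 200 mm of shift or 180 degrees of turn. Its arguments: {"type":"object","properties":{"delta_pos":{"type":"array","items":{"type":"array","items":{"type":"number","minimum":-1,"maximum":1}}},"spin":{"type":"array","items":{"type":"number","minimum":-1,"maximum":1}},"gripper":{"type":"number"},"squeeze":{"type":"number"}},"required":["delta_pos","spin"]}

```bash
mkdir -p pics; ls; cat > h.py <<'E'
import numpy as np, cv2, json
from bench import r
def snap(n,f):
    s=r.snapshot(n); cv2.imwrite(f'pics/{f}.png',s['pixels'])
    np.savez(f'pics/{f}.npz',K=[s['fx'],s['fy'],s['cx'],s['cy']],T=s['camera_from_world'],**({'d':s['distortion']} if 'distortion' in s else {}))
    print(f,[k for k in s if k!='pixels']); return s
def load(f):
    z=np.load(f'pics/{f}.npz'); return z['K'],z['T']
def proj(f,p):
    K,T=load(f); c=T[:3,:3]@np.array(p,float)+T[:3,3]
    return np.array([K[2]+K[0]*c[0]/-c[2],K[3]+K[1]*-c[1]/-c[2]])
def ray(f,uv):
    K,T=load(f); d=np.array([(uv[0]-K[2])/K[0],-(uv[1]-K[3])/K[1],-1.])
    R=T[:3,:3]; return -R.T@T[:3,3], R.T@d
def atz(f,uv,z):
    o,d=ray(f,uv); return o+d*(z-o[2])/d[2]
def tri(obs):
    A=np.zeros((3,3));b=np.zeros(3)
    for f,uv in obs:
        o,d=ray(f,uv); d=d/np.linalg.norm(d); P=np.eye(3)-np.outer(d,d); A+=P; b+=P@o
    x=np.linalg.solve(A,b); return x,[proj(f,x)-np.array(uv) for f,uv in obs]
E
python3 - <<'E'
from h import *
s=r.sense(); print(s)
for n in ['side','top','wrist']:
    q=snap(n,n+'0'); print({k:v for k,v in q.items() if k!='pixels'})
E
```

```text
pics
{'time': 0.0, 'joint_pos': array([-8.15543254e+01,  7.51643766e+00,  8.53297285e+01,  1.05688868e-03,
        8.72609714e+01, -4.89405205e+00]), 'qd': array([-0.02748235, -0.02434649, -0.08518366,  0.06706532,  0.00795924,
       -0.07475063]), 'joint_efforts': array([-2.02347219e-03, -5.69405222e+01, -5.00556493e+01, -2.65747585e-04,
        1.49505632e-02,  2.24196776e-05]), 'tool_pos': array([ 138.37175504, -583.26094982,  230.22626147]), 'tcp_rot': array([-1.79893343e+02, -1.01920085e-02,  1.33396656e+01]), 'ft_force': array([ 0.01696713, -0.73721448,  0.14837548]), 'wrist_torque': array([-0.00242664,  0.06687993, -0.06262221]), 'grip_force': 0.0, 'finger_gap': 85.2315234259763}
side0 ['fx', 'fy', 'cx', 'cy', 'camera_from_world']
{'fx': 474.98877851625184, 'fy': 474.98877851625184, 'cx': 310.2910709846764, 'cy': 239.51913788806536, 'camera_from_world': array([[-6.68602429e-01, -7.43592863e-01,  6.35962052e-03,
         4.19285532e+02],
       [ 5.39966185e-01, -4.79595600e-01,  6.91682426e-01,
        -2.59026194e+02],
       [-5.11280070e-01,  4.65894531e-01,  7.22173785e-0
[... 450 characters left out ...]
422e+02],
       [-1.70850193e-01,  2.24180988e-03,  9.85294467e-01,
        -1.19742289e+03],
       [ 0.00000000e+00,  0.00000000e+00,  0.00000000e+00,
         1.00000000e+00]])}
wrist0 ['fx', 'fy', 'cx', 'cy', 'camera_from_world']
{'fx': 377.3006745811523, 'fy': 377.3006745811523, 'cx': 325.82602386504516, 'cy': 241.37802322579725, 'camera_from_world': array([[ 2.30449946e-01, -9.73080588e-01, -2.64410389e-03,
        -5.97642806e+02],
       [ 9.34812531e-01,  2.22140034e-01, -2.77090847e-01,
         3.62213357e+01],
       [ 2.70219085e-01,  6.13838293e-02,  9.60840086e-01,
        -3.79968408e+02],
       [ 0.00000000e+00,  0.00000000e+00,  0.00000000e+00,
         1.00000000e+00]])}
```

View pics/top0.png

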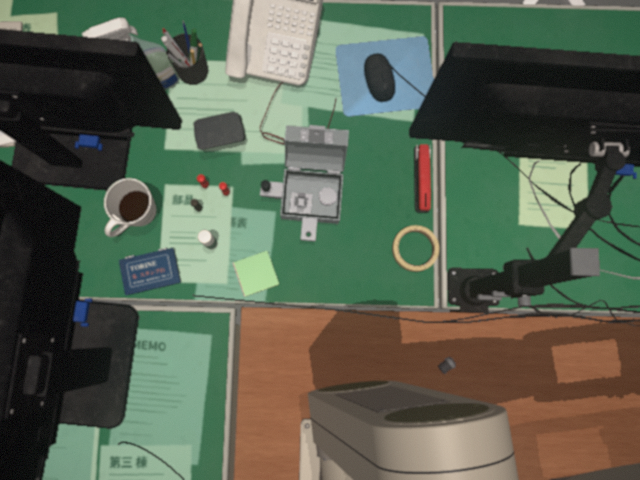

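View pics/side0.png

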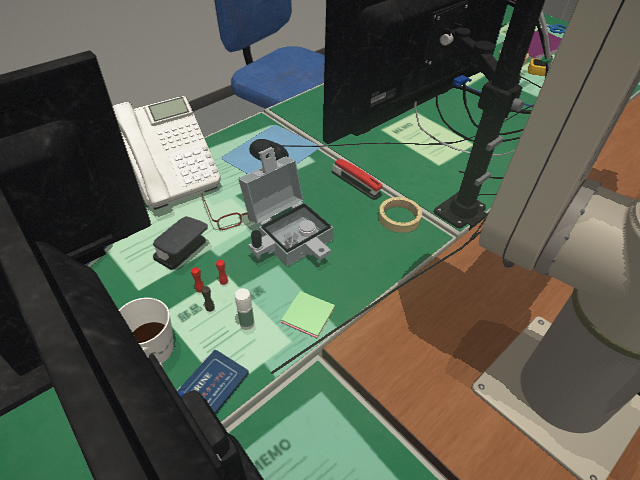

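Top view: open box at about (312,195), pin knob (266,186), front ear (309,229), hinge at the back. Stamp candidates: dark brown one at (197,204) and red look-alikes at (202,181) and (224,188). The glue stick is at (207,238). In the side view the brown stamp is at (208,297), the reds at (197,275) and (222,270), the glue stick at (244,305), and the pin at (256,240). My choice is the dark brown one. I'll check it in one close crop.

```bash
python3 - <<'E'
from h import *
t=cv2.imread('pics/top0.png')[115:255,180:360]; s=cv2.imread('pics/side0.png')[140:340,180:340]
a=cv2.resize(t,None,fx=2.2,fy=2.2,interpolation=cv2.INTER_CUBIC)  # 396x308
a=cv2.resize(t,(432,336),interpolation=cv2.INTER_CUBIC)  # 2.4
b=cv2.resize(s,(368,460),interpolation=cv2.INTER_CUBIC)  # 2.3
m=np.zeros((460,800,3),np.uint8); m[:336,:432]=a; m[:,432:]=b
cv2.imwrite('pics/m1.png',m)
E
```

```text
(no output)
```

View pics/m1.png

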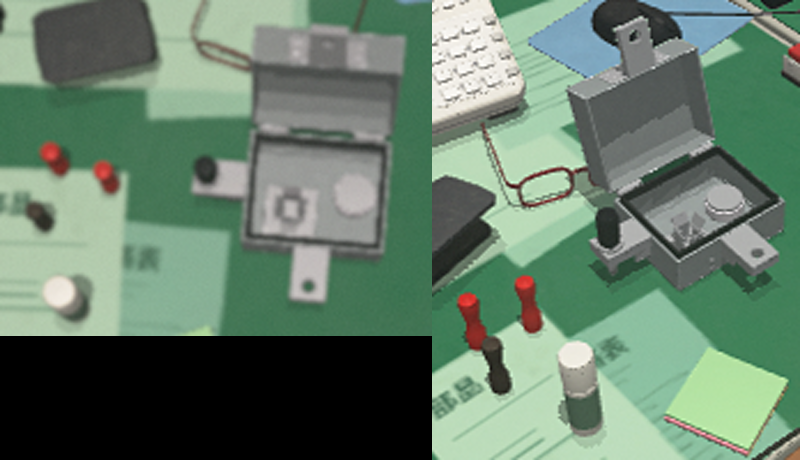

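The dark brown waisted stamp stands at montage (36,210) in the top view and (490,345) in the side view. It is clearly distinct from the two reds. The ear hole, pin knob and clip are also visible.

```bash
python3 - <<'E'
from h import *
P=lambda a,b:(180+a/2.4,115+b/2.4); S=lambda a,b:(180+(a-432)/2.3,140+b/2.3)
np.set_printoptions(precision=1,suppress=True)
for n,a,b in [('stamp top',(36,209),(490,344)),('hasp',(308,287),(757,253)),('knob top',(205,163),(606,212)),
 ('clip',(291,208),(687,228)),('glue top',(61,291),(576,352)),('rimFR',(380,250),(783,198)),('rimFL',(246,243),(680,262)),('rimBL',(252,136),(622,198)),('rimBR',(388,142),(716,150)),('lidear hole',(330,42),(631,36)),('red1',(53,153),(468,300)),('red2',(104,172),(526,282))]:
    x,e=tri([('top0',P(*a)),('side0',S(*b))]); print(n,x,*e)
s=r.sense();K,T=load('wrist0'); R=T[:3,:3]; print('cam pos',-R.T@T[:3,3], s['tool_pos'], 'axis',-R[2])
E
```

```text
stamp top [539.7 337.7  53.5] [-0.5 -0.5] [0.7 0.1]
hasp [480.  101.8  39.4] [-0.2 -0.2] [0.3 0.1]
knob top [577.3 191.6  77.8] [-0.  -0.1] [0.1 0. ]
clip [553.3 119.3  25.9] [-0.6 -0.7] [0.9 0.2]
glue top [462.7 305.6  90.6] [-0.3 -0.3] [0.4 0.1]
rimFR [512.6  40.   43.3] [0.1 0.1] [-0.1 -0. ]
rimFL [518.5 157.2  36.1] [-0.4 -0.6] [0.7 0.2]
rimBL [609.8 152.9  45.9] [0.3 0.4] [-0.5 -0.1]
rimBR [612.4  34.1  31.7] [-0. -0.] [0. 0.]
lidear hole [656.8  91.2 170.7] [-0.9 -1. ] [1.2 0.3]
red1 [589.6 326.   54.5] [-0.6 -0.6] [0.9 0.2]
red2 [572.8 280.2  56.8] [-0.3 -0.3] [0.5 0.1]
cam pos [ 206.5 -566.3  373.5] [ 138.4 -583.4  230.5] axis [-0.3 -0.1 -1. ]
```

```bash
python3 - <<'E'
from h import *
np.set_printoptions(precision=0,suppress=True)
for z in (0,15): print(atz('top0',(470,288),z),atz('side0',(462,210),z))
print('pole top',proj('top0',(390,-190,515)),proj('side0',(390,-190,515)))
for z in (104,450): print('mon corner',atz('top0',(412,135),z),atz('top0',(180,125),z),atz('top0',(75,200),z))
E
```

```text
[ 381. -242.    0.] [ 381. -255.    0.]
[ 380. -238.   15.] [ 374. -239.   15.]
pole top [541. 249.] [513. -27.]
mon corner [ 678. -102.  104.] [686. 366. 104.] [525. 564. 104.]
mon corner [558. -40. 450.] [563. 289. 450.] [451. 427. 450.]
```

```bash
python3 - <<'E'
from h import *
np.set_printoptions(precision=0,suppress=True)
for a in [(180,125),(130,42)]:
  for b in [(150,212),(95,52)]:
    x,e=tri([('top0',a),('side0',b)]); print(a,b,x,*e)
# near-left monitor
for a in [(80,193),(78,300)]:
  for b in [(180,400),(60,243),(215,405)]:
    x,e=tri([('top0',a),('side0',b)]); print(a,b,x,*e)
E
```

```text
(180, 125) (150, 212) [663. 352. 172.] [-0. -0.] [1. 0.]
(180, 125) (95, 52) [582. 331. 474.] [-33. -20.] [45.  9.]
(130, 42) (150, 212) [745. 392. 189.] [30. 37.] [-44. -20.]
(130, 42) (95, 52) [676. 359. 464.] [4. 3.] [-5. -2.]
(80, 193) (180, 400) [478. 524.  42.] [23. 37.] [-49. -22.]
(80, 193) (60, 243) [504. 497. 315.] [-14.  -8.] [22.  2.]
(80, 193) (215, 405) [434. 496. 106.] [25. 54.] [-65. -39.]
(78, 300) (180, 400) [321. 504. 186.] [3. 3.] [-6. -1.]
(78, 300) (60, 243) [337. 477. 436.] [-43. -18.] [76.  1.]
(78, 300) (215, 405) [304. 487. 191.] [10. 13.] [-22.  -6.]
```

Request:
step_arm:
  delta_pos:
    - [0, 0.05, 0.3]
    - [0, 0.1, 0.3]
    - [0, 0.15, 0.3]
    - [0, 0.2, 0.25]
    - [0.05, 0.25, 0.2]
    - [0.05, 0.25, 0.15]
  spin: [0, 0, 0, 0, 0, 0]

```text
time: 0.9
tool_pos: [158.1, -387.4, 525.5]
tcp_rot: [179.9, -0.0, 13.3]
ft_force: [-0.1, 0.4, 0.2]
finger_gap: 85.4
grip_force: 0.0
```

Request:
step_arm:
  delta_pos:
    - [0.1, 0.26, 0.05]
    - [0.1, 0.27, 0.05]
    - [0.1, 0.27, 0]
    - [0.1, 0.27, 0]
    - [0.12, 0.27, 0]
    - [0.15, 0.25, 0]
    - [0.2, 0.2, -0.05]
    - [0.22, 0.15, -0.1]
  spin: [0, 0, 0, 0, 0, 0, -0.05, -0.049]

```text
time: 1.9
tool_pos: [371.6, -5.3, 516.4]
tcp_rot: [180.0, -0.2, -3.4]
ft_force: [-0.5, -0.7, 0.3]
finger_gap: 85.6
grip_force: 0.0
```

Request:
step_arm:
  delta_pos:
    - [0.1, 0.16, -0.2]
    - [0.1, 0.16, -0.2]
    - [0.1, 0.16, -0.2]
    - [0.1, 0.16, -0.2]
    - [0.1, 0.16, -0.2]
    - [0, 0, -0.1]
  spin: [0, 0, 0, 0, 0, 0]

```text
time: 2.65
tool_pos: [470.0, 154.3, 291.7]
tcp_rot: [179.9, 0.3, -3.1]
ft_force: [-0.8, -1.2, 0.4]
finger_gap: 85.8
grip_force: 0.0
```

```bash
python3 - <<'E'
from h import *
s=snap('wrist','w1'); print(r.sense()['tool_pos'])
for n,p in [('stamp',(540,338,62)),('hasp',(480,102,42)),('knob',(577,192,80)),('clip',(553.5,118,36)),('hinge',(616,91,42)),('lidear',(660,88,171))]: print(n,proj('w1',p))
E
```

```text
w1 ['fx', 'fy', 'cx', 'cy', 'camera_from_world']
[469.03982999 153.15627481 289.97902764]
stamp [131.10187746 142.02693261]
hasp [376.61822477 188.26656322]
knob [277.62210238  89.72157964]
clip [358.69099526 115.09395115]
hinge [386.00150866  43.19205064]
lidear [424.6185655  -90.71925436]
```

View pics/w1.png

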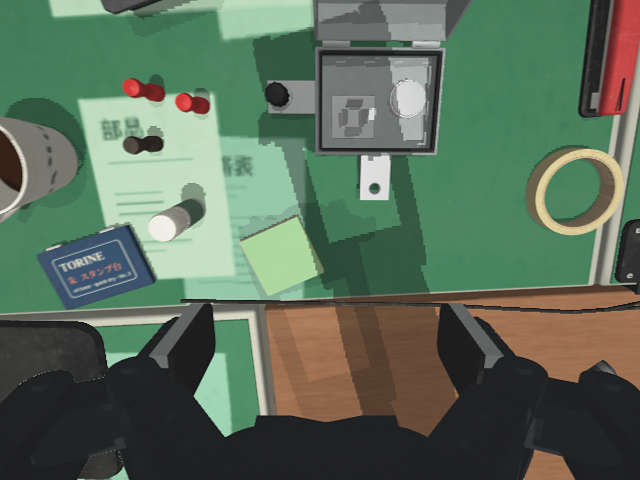

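Wrist view: stamp head at (131,145), the reds at (132,88) and (186,101), pin knob (277,94), hasp hole (375,189), clip about (352,118). The predictions agree within about 4 px. Next is a second place, nearer the stamp.

Request:
step_arm:
  delta_pos:
    - [0.06, 0.22, -0.1]
    - [0.06, 0.22, -0.1]
    - [0.06, 0.22, -0.1]
    - [0, 0, 0]
  spin: [-0.004, -0.004, 0, 0]

```text
time: 3.2
tool_pos: [506.1, 286.0, 233.8]
tcp_rot: [179.9, 0.2, -4.6]
ft_force: [-1.0, 0.2, 0.6]
finger_gap: 85.1
grip_force: 0.0
```

```bash
python3 - <<'E'
from h import *
s=snap('wrist','w2'); print(r.sense()['tool_pos'],r.sense()['tcp_rot'])
E
```

```text
w2 ['fx', 'fy', 'cx', 'cy', 'camera_from_world']
[506.58326861 284.85140836 235.21108592] [ 1.79941603e+02  6.12912756e-02 -4.59919130e+00]
```

View pics/w2.png

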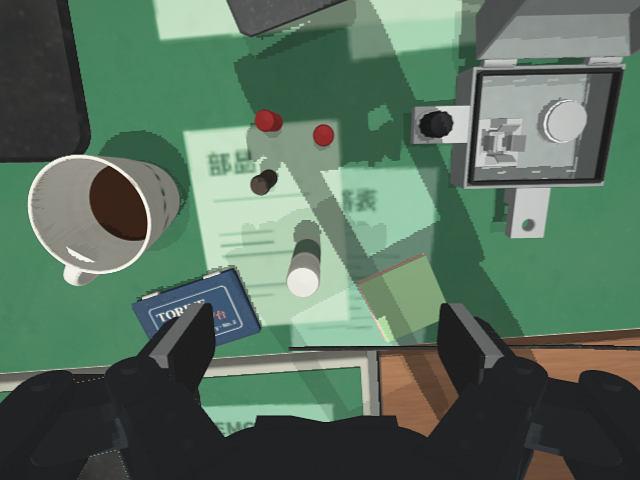

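Second view: stamp head at (261,184), knob top (436,125), hasp hole (528,225), clip about (503,140), tin (565,121).

```bash
python3 - <<'E'
from h import *
np.set_printoptions(precision=1,suppress=True)
P=lambda a,b:(180+a/2.4,115+b/2.4); S=lambda a,b:(180+(a-432)/2.3,140+b/2.3)
for n,a,b,c,d in [('stamp top',(36,209),(490,344),(131,145),(261,184)),('hasp',(308,287),(757,253),(375,189),(528,225)),('knob top',(205,163),(606,212),(277,93),(436,124)),
 ('tin',(354,192),(726,192),(409,97),(566,120))]:
    o=[('top0',P(*a)),('side0',S(*b)),('w1',c),('w2',d)]
    print(n,tri(o[2:])[0],tri(o)[0],*tri(o)[1])
h=tri([('w1',(375,189)),('w2',(528,225))])[0]
# rim corners (outer box top, z=42) w1 ; FL,FR pixel, BL, BR
for f,pts in [('w1',[(318,154),(437,154),(316,47),(441,49)]),('w2',[(455,186),(604,187),(476,67),(624,66)])]:
    c=[atz(f,p,42) for p in pts]; print(f,*[q[:2] for q in c],'yaw',np.degrees([np.arctan2(*(c[0]-c[1])[:2])*-1,np.arctan2(*(c[2]-c[3])[:2])*-1,np.arctan2((c[2]-c[0])[1],(c[2]-c[0])[0])]),np.mean(c,0)[:2])
E
```

```text
stamp top [537.9 339.1  60.6] [537.8 338.9  57.9] [-1.5 -0. ] [ 0.4 -0.3] [ 1.8 -0.7] [0.6 0.4]
hasp [479.3 103.5  40.9] [479.3 102.7  40.3] [-0.6 -0. ] [0.2 0.2] [ 0.8 -0.3] [ 0.5 -0.1]
knob top [575.3 194.5  65.9] [575.7 193.6  78. ] [-1.1  0.6] [-0.3  0.8] [-0.8 -1.4] [ 5.8 -1.5]
tin [568.9  64.1  18.4] [568.5  63.5  22.3] [-0.3 -0. ] [-1.1  1. ] [1.4 0.1] [3.4 0.1]
w1 [518.1 160.9] [511.5  40.2] [616.3 156.9] [608.2  39.3] yaw [-3.1 -3.9 -2.3] [563.5  99.3]
w2 [520.8 171.1] [509.4  39.3] [616.7 155.6] [607.8  35.5] yaw [-5.  -4.2 -9.2] [563.7 100.3]
```

Request:
step_arm:
  delta_pos:
    - [0.05, 0.09, -0.2]
    - [0.05, 0.09, -0.2]
    - [0.057, 0.09, -0.2]
    - [0, 0, 0]
    - [0, 0, 0]
  spin: [0, 0, 0, 0, 0]
  gripper: 0.2
  squeeze: 40

```text
time: 3.88
tool_pos: [539.4, 338.0, 117.9]
tcp_rot: [-179.9, -0.1, -4.7]
ft_force: [-0.4, 0.6, 0.6]
finger_gap: 51.4
grip_force: 0.0
```

```bash
python3 - <<'E'
from h import *
s=snap('wrist','w3'); q=r.sense(); print(q['tool_pos'],q['tcp_rot'],q['finger_gap'])
for p in [(538,339,62),(538,339,0)]: print(proj('w3',p))
p=q['tool_pos'].copy(); print('tcp',proj('w3',p))
i=s['pixels']; g=cv2.cvtColor(i,cv2.COLOR_BGR2HSV); m=((g[...,2]<75)).astype(np.uint8)
n,l,st,c=cv2.connectedComponentsWithStats(m)
for k in range(1,n):
    if 150<st[k,4]<20000: print(st[k],c[k])
cv2.imwrite('pics/w3c.png',i[100:400,150:500])
E
```

```text
w3 ['fx', 'fy', 'cx', 'cy', 'camera_from_world']
[539.84762583 338.37489145 118.68578149] [-179.89014626   -0.21004566   -4.7276559 ] 51.391268842672254
[326.57265786 265.56735862]
[326.58167025 236.47490743]
tcp [327.69702549 307.3709056 ]
[    0     0    78   220 13790] [ 31.74423495 118.33415518]
[ 285    0  158   48 4100] [345.39292683  16.68756098]
[ 560  157   80  103 3585] [608.08898187 190.39748954]
[ 309  228   29   51 1129] [323.06111603 253.32240921]
[  75  246   83   86 4333] [112.25940457 292.64828064]
```

View pics/w3c.png

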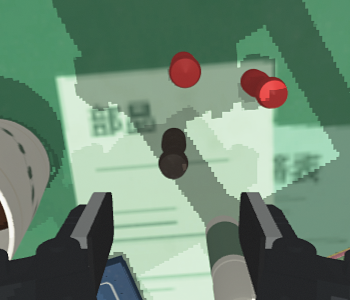

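The brown stamp's head is at (323,263), midway between the fingers, and the foot is at about (323,240). The stamp sits about 2 mm further +y than I had it.

Request:
step_arm:
  delta_pos:
    - [-0.006, 0.011, -0.2]
    - [0, 0, -0.15]
    - [0, 0, -0.08]
    - [0, 0, 0]
  spin: [0, 0, 0, 0]

```text
time: 4.42
tool_pos: [537.1, 340.7, 29.9]
tcp_rot: [180.0, 0.0, -4.7]
ft_force: [0.2, 0.3, 0.8]
finger_gap: 51.6
grip_force: 0.0
```

Request:
step_arm:
  delta_pos:
    - [0, 0, 0]
    - [0, 0, 0]
    - [0, 0, 0]
    - [0, 0, 0]
    - [0, 0, 0]
  spin: [0, 0, 0, 0, 0]
  gripper: -1
  squeeze: 40

```text
time: 5.05
tool_pos: [538.3, 341.7, 31.3]
tcp_rot: [-179.9, -0.1, -4.7]
ft_force: [-1.3, -1.3, 6.4]
finger_gap: 16.7
grip_force: 39.4
```

Request:
step_arm:
  delta_pos:
    - [0, 0, 0.25]
    - [0, 0, 0.25]
    - [0.018, -0.277, 0]
    - [0.018, -0.277, 0]
    - [0.018, -0.277, 0]
    - [0.018, -0.277, 0]
    - [0, 0, 0]
    - [0, 0, 0]
  spin: [0, 0, 0, 0, 0, 0, 0, 0]

```text
time: 6.05
tool_pos: [551.6, 119.6, 129.7]
tcp_rot: [-180.0, -0.0, -4.7]
ft_force: [0.1, 1.0, -0.7]
finger_gap: 16.9
grip_force: 39.2
```

```bash
python3 - <<'E'
from h import *
s=snap('wrist','w4'); t=snap('side','s4');q=r.sense(); print(q['tool_pos'],q['tcp_rot'],q['finger_gap'],q['grip_force'],q['ft_force'])
m=np.zeros((600,800,3),np.uint8)
a=s['pixels'][60:420,130:530]; m[:360,:400]=a
b=t['pixels'][150:300,220:360]; b=cv2.resize(b,(400,428),interpolation=cv2.INTER_CUBIC); m[:428,400:]=b
cv2.imwrite('pics/m4.png',m[:430])
for p in [(552.7,119.9,6.5),(552.7,119.9,36.5),(568.5,64,21),(479.3,103,42),(576,193.5,80)]: print(proj('w4',p)-[130,60],(proj('s4',p)-[220,150])*2.857+[400,0])
E
```

```text
w4 ['fx', 'fy', 'cx', 'cy', 'camera_from_world']
s4 ['fx', 'fy', 'cx', 'cy', 'camera_from_world']
[551.40015263 120.59780654 129.52808309] [-1.79976017e+02 -9.10372597e-03 -4.60433467e+00] 16.269240175648534 39.20630693435669 [-0.43787198  0.37475282 -0.146664  ]
[197.13051187 170.74114835] [605.47312887 273.8820627 ]
[197.21283157 182.23981845] [604.59144291 246.00733826]
[277.57666268 146.99264457] [647.18362017 214.35072689]
[230.25714853 284.15731623] [689.68687814 284.75560246]
[ 55.24708457 174.04265114] [500.69470504 234.83566677]
```

View pics/m4.png

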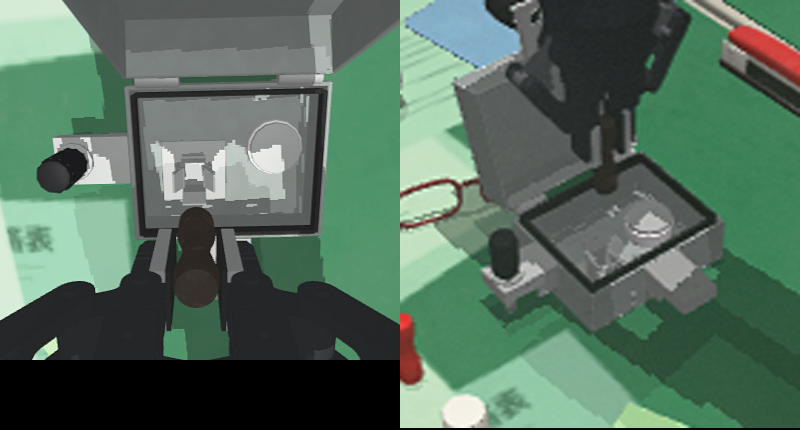

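```bash
python3 - <<'E'
from h import *
from scipy.optimize import least_squares
np.set_printoptions(precision=1,suppress=True)
P=lambda a,b:(180+a/2.4,115+b/2.4); S=lambda a,b:(180+(a-432)/2.3,140+b/2.3)
M={'tin':(6,-34,21),'hasp':(-84,0,42),'knob':(5,96,80),'FL':(-50,62,42),'FR':(-50,-62,42),'BL':(50,62,42),'BR':(50,-62,42)}
w=lambda a,b:(a+130,b+60)
O={'w4':{'tin':w(275,146.5),'knob':w(54,176),'FR':w(322,236),'FL':w(139,238),'BR':w(331,83),'BL':w(126,87)},
'w1':{'tin':(409,97),'hasp':(375,189),'knob':(277,93),'FL':(318,154),'FR':(437,154)},
'w2':{'tin':(566,120),'hasp':(528,225),'knob':(436,124),'FR':(604,187)},
'top0':{'tin':P(354,192),'hasp':P(308,287),'knob':P(205,163)},'side0':{'tin':S(726,192),'hasp':S(757,253),'knob':S(606,212)}}
def res(v,fs):
    c,s=np.cos(v[2]),np.sin(v[2]); o=[]
    for f in fs:
        for k,uv in O[f].items():
            m=M[k]; o.append(proj(f,(v[0]+c*m[0]-s*m[1],v[1]+s*m[0]+c*m[1],m[2]))-uv)
    return np.ravel(o)
for fs in [['w4'],['w1'],['w2'],['top0','side0'],list(O)]:
    q=least_squares(res,[563,97,-.07],args=(fs,),loss='soft_l1'); v=q.x;c,s=np.cos(v[2]),np.sin(v[2])
    print(fs,v[:2],np.degrees(v[2]),'clip',v[0]-12*c-22*s,v[1]-12*s+22*c,'\n',res(v,fs).reshape(-1,2).tolist() if len(fs)<3 else '')
# zoomed clip crop for viewing + stamp
i=cv2.imread('pics/w4.png')[170:420,250:420]; cv2.imwrite('pics/w4z.png',cv2.resize(i,None,fx=3.5,fy=2.4*1,interpolation=cv2.INTER_CUBIC))
E
```

```text
['w4'] [563.9  99. ] -3.4910244078335757 clip 553.2700104647698 121.6500154633263 
 [[1.6262556963356474, 1.5482914728861488], [-0.13379314193608138, 0.46801089044285504], [0.10457819517853295, 0.25469449642088193], [-3.2383075136628463, 1.8521366981113943], [3.122495346318601, -2.4510394416051895], [-1.3297434973432587, -1.762606142782488]]
['w1'] [564.3  98.3] -3.149569338621176 clip 553.5536201732359 120.92456520756367 
 [[0.5892394080249801, 0.3524631592881917], [0.733014531771687, -1.120763337416065], [-1.2640416918496271, -0.2177301486588874], [-2.035717970448161, 0.36693893157416824], [1.0564640918219084, 0.47817922861236184]]
['w2'] [564.1  99.9] -3.102957259927792 clip 553.3479517107753 122.52118739804588 
 [[0.02425195477349007, 0.6315363959073892], [-0.3901984445768676, -0.5008128655534279], [4.124788021972336, 0.5458372459522707], [-1.4168940764736817, -1.5435232172669657]]
['top0', 'side0'] [564.2  96.3] -4.032713328601706 clip 553.771918732138 119.06236325717308 
 [[0.39031819462411477, 0.4948748932773128], [-0.3580191822247798, -0.6562672160216039], [-0.20002730739747676, 0.30821475812007293], [-0.38878262903210725, 1.2801416564253145], [0.017141509209523065, -0.827968248068828], [0.3426203990374006, -0.39177671079889365]]
['w4', 'w1', 'w2', 'top0', 'side0'] [564.   98.8] -3.372456960703711 clip 553.3194903126474 121.45923406561843
```

```bash
python3 - <<'E'
from h import *
np.set_printoptions(precision=1,suppress=True)
for z in (160.5,129.5,98.5): print(z,proj('w4',(551.5,120,z))-[130,60])
E
```

```text
160.5 [197.9 288.3]
129.5 [197.7 247.4]
98.5 [197.5 219.5]
```

View pics/w4z.png

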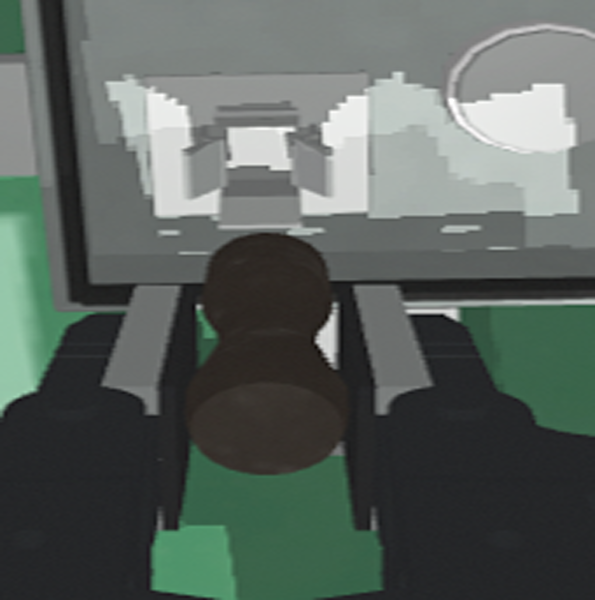

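Clip centre is at zoom (258,165), i.e. pixel (323.7,238.8). The held stamp is at pixel (326,348), upright. The correction is about +2.5 mm in x and +1.4 mm in y. Now I descend.

Request:
step_arm:
  delta_pos:
    - [0.012, 0.007, -0.13]
    - [0, 0, -0.13]
    - [0, 0, -0.05]
    - [0, 0, -0.05]
    - [0, 0, 0]
  spin: [0.005, 0, 0, 0, 0]

```text
time: 6.78
tool_pos: [553.7, 121.2, 57.2]
tcp_rot: [180.0, 0.0, -3.7]
ft_force: [0.1, -0.7, -1.5]
finger_gap: 16.7
grip_force: 39.2
```

Request:
step_arm:
  delta_pos:
    - [0, 0, -0.02]
    - [0, 0, -0.02]
    - [0, 0, 0]
  spin: [0, 0, 0]

```text
time: 7.15
tool_pos: [554.0, 120.8, 49.3]
tcp_rot: [-180.0, -0.0, -3.8]
ft_force: [1.1, -0.1, -1.5]
finger_gap: 16.3
grip_force: 39.1
```

Request:
step_arm:
  delta_pos:
    - [0, 0, -0.02]
    - [0, 0, -0.02]
    - [0, 0, 0]
  spin: [0, 0, 0]

```text
time: 7.52
tool_pos: [553.3, 120.8, 40.5]
tcp_rot: [180.0, 0.1, -3.8]
ft_force: [1.9, 0.4, -2.4]
finger_gap: 16.2
grip_force: 39.0
```

Request:
step_arm:
  delta_pos:
    - [0, 0, -0.015]
    - [0, 0, 0]
  spin: [0, 0]

```text
time: 7.78
tool_pos: [553.6, 120.8, 37.9]
tcp_rot: [180.0, 0.0, -3.8]
ft_force: [1.9, -0.1, -2.2]
finger_gap: 16.3
grip_force: 39.0
```

```bash
python3 - <<'E'
from h import *
np.set_printoptions(precision=1,suppress=True)
for k in range(4):
    r.snapshot('top'); q=r.sense(); print(q['tool_pos'],q['ft_force'],q['wrist_torque'],q['finger_gap'])
E
```

```text
[553.6 120.8  38. ] [ 1.5  0.6 -1.6] [ 0.  -0.2  0. ] 16.106838404815168
[553.5 120.8  38. ] [ 1.2 -0.3 -3.1] [ 0.  -0.2  0. ] 16.209508293819823
[553.6 120.8  38.1] [ 0.7  0.9 -2.7] [-0.1 -0.1 -0. ] 16.652594258453934
[553.6 120.9  38.1] [ 1.1  1.  -1.9] [ 0.  -0.1  0. ] 16.294142705777908
```

Request:
step_arm:
  delta_pos:
    - [0, 0, -0.01]
    - [0, 0, -0.01]
    - [0, 0, 0]
  spin: [0, 0, 0]

```text
time: 8.35
tool_pos: [555.3, 121.0, 37.4]
tcp_rot: [-180.0, -0.2, -3.8]
ft_force: [-7.3, -1.8, 19.7]
finger_gap: 16.1
grip_force: 41.4
```

Solid contact at the expected height (TCP 37.4, foot about 6.5). I'll ease off and let go.

Request:
step_arm:
  delta_pos:
    - [0, 0, 0.012]
    - [0, 0, 0]
    - [0, 0, 0]
    - [0, 0, 0]
  spin: [0, 0, 0, 0]
  gripper: -0.3

```text
time: 8.85
tool_pos: [553.6, 120.8, 36.4]
tcp_rot: [180.0, 0.0, -3.8]
ft_force: [-0.6, 0.6, -0.5]
finger_gap: 30.2
grip_force: 0.0
```

Request:
step_arm:
  delta_pos:
    - [0, 0, 0.1]
    - [0, 0, 0.2]
    - [0, 0, 0.3]
    - [0, 0, 0.2]
    - [0, 0, 0]
  spin: [0, 0, 0, 0, 0]

```text
time: 9.48
tool_pos: [556.8, 121.3, 203.5]
tcp_rot: [-179.9, -0.6, -3.8]
ft_force: [-0.2, -0.4, 0.2]
finger_gap: 29.7
grip_force: 0.0
```

```bash
python3 - <<'E'
from h import *
np.set_printoptions(precision=1,suppress=True)
s=snap('wrist','w5'); t=snap('side','s5');q=r.sense(); print(q['tool_pos'],q['tcp_rot'],q['finger_gap'],q['ft_force'])
m=np.zeros((600,800,3),np.uint8)
a=s['pixels'][60:420,130:530]; m[:360,:400]=a
b=t['pixels'][100:260,220:360]; b=cv2.resize(b,(400,457),interpolation=cv2.INTER_CUBIC); m[:457,400:]=b
cv2.imwrite('pics/m5.png',m[:460])
for p in [(554,121.4,6.5),(554,121.4,68.5)]: print(proj('w5',p)-[130,60],(proj('s5',p)-[220,100])*2.857+[400,0])
E
```

```text
w5 ['fx', 'fy', 'cx', 'cy', 'camera_from_world']
s5 ['fx', 'fy', 'cx', 'cy', 'camera_from_world']
[554.2 120.9 198.1] [-180.    -0.1   -3.8] 29.529297315744834 [ 0.3  0.5 -0. ]
[197.8 156.9] [602.8 416.8]
[198.  173.6] [600.8 357.8]
```

View pics/m5.png

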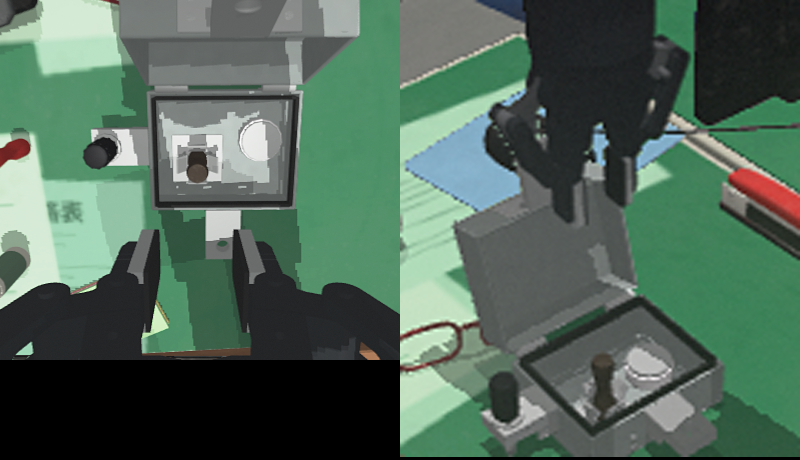

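The stamp stands upright in the clip: its head is at wrist crop (197,172) and side crop (601,357), both matching the seated 68.5 mm. Next is going behind the lid ear with the fingers shut.

Request:
step_arm:
  delta_pos:
    - [0, 0, 0.22]
    - [0.24, -0.05, 0]
    - [0.24, -0.05, 0]
    - [0.26, -0.045, 0]
    - [0, 0, 0]
    - [0, 0, 0]
  spin: [0, 0, 0, 0, 0, 0]
  gripper: -1

```text
time: 10.32
tool_pos: [700.8, 91.9, 238.5]
tcp_rot: [180.0, 0.2, -3.8]
ft_force: [0.1, 0.3, 0.3]
finger_gap: -0.0
grip_force: 0.0
```

```bash
python3 - <<'E'
from h import *
from scipy.optimize import least_squares
np.set_printoptions(precision=1,suppress=True)
q=r.sense(); print(q['tool_pos'],q['tcp_rot'],q['finger_gap'],q['ft_force'])
for p,u in [((480.8,103.3,42),(352,304)),((575.5,193.7,80),(228,216)),((554,121,68.5),(327,232))]: print(proj('w5',p),u)
E
```

```text
[700.8  91.9 238.5] [180.    0.2  -3.8] -0.023447573211502395 [0.1 0.3 0.3]
[353.7 305.1] (352, 304)
[226.2 215. ] (228, 216)
[328.5 233.5] (327, 232)
```

Request:
step_arm:
  delta_pos:
    - [0, 0, -0.2]
    - [0, 0, -0.19]
    - [0, 0, 0]
  spin: [0, 0, 0]

```text
time: 10.7
tool_pos: [698.2, 92.3, 159.4]
tcp_rot: [180.0, 0.4, -3.7]
ft_force: [-0.6, -0.2, 0.6]
finger_gap: -0.2
grip_force: 0.0
```

Request:
step_arm:
  delta_pos:
    - [-0.05, 0.003, 0]
    - [-0.05, 0.003, 0]
    - [-0.05, 0.003, 0]
    - [-0.05, 0.003, 0]
    - [0, 0, 0]
  spin: [0, 0, 0, 0, 0]

```text
time: 11.32
tool_pos: [661.2, 94.4, 163.4]
tcp_rot: [-180.0, -0.0, -3.8]
ft_force: [0.2, -0.0, -0.2]
finger_gap: 0.3
grip_force: 0.0
```

Request:
step_arm:
  delta_pos:
    - [-0.06, 0.004, 0.02]
    - [-0.063, 0.004, 0.015]
    - [-0.085, 0.005, 0]
    - [-0.085, 0.005, 0]
    - [-0.083, 0.005, -0.024]
    - [-0.083, 0.005, -0.024]
    - [0, 0, 0]
  spin: [0, 0, 0, 0, 0, 0, 0]

```text
time: 12.2
tool_pos: [568.5, 100.0, 159.9]
tcp_rot: [180.0, 0.1, -3.7]
ft_force: [0.4, 0.3, 0.2]
finger_gap: 0.3
grip_force: 0.0
```

```bash
python3 - <<'E'
from h import *
np.set_printoptions(precision=1,suppress=True)
q=r.sense(); print(q['tool_pos'],q['tcp_rot'],q['ft_force'])
s=snap('side','s6'); t=snap('top','t6')
m=np.zeros((600,800,3),np.uint8)
b=s['pixels'][110:310,200:360]; m[:500,:400]=cv2.resize(b,(400,500))
b=t['pixels'][110:250,220:360]; m[:400,400:]=cv2.resize(b,(400,400))
cv2.imwrite('pics/m6.png',m)
E
```

```text
[568.5 100.  159.9] [180.    0.1  -3.7] [0.4 0.3 0.2]
s6 ['fx', 'fy', 'cx', 'cy', 'camera_from_world']
t6 ['fx', 'fy', 'cx', 'cy', 'camera_from_world']
```

```bash
cat >> h.py <<'E'
def lidpt(th,rr,h,yy,C=(564.6,98.2),yaw=np.radians(-3.5)):
    x=53-rr*np.cos(th)+h*np.sin(th); z=42+rr*np.sin(th)+h*np.cos(th); c,s=np.cos(yaw),np.sin(yaw)
    return (C[0]+c*x-s*yy,C[1]+s*x+c*yy,z)
def samp(f,th,pts=((140,0,8),(140,0,-8),(95,0,50),(95,0,-50),(95,0,25),(60,0,55))):
    i=cv2.imread(f'pics/{f}.png'); o=[]
    for rr,h,y in pts:
        u,v=proj(f,lidpt(th,rr,h,y)).round().astype(int); o.append(tuple(int(k) for k in i[v,u]) if 0<=v<480 and 0<=u<640 else None)
    return o
E
python3 - <<'E'
from h import *
for th in (1.87,): print('s0',samp('side0',th)); print('s6',samp('s6',th))
for th in (1.6,1.3,1.05,.9): print(th,samp('s6',th))
E
```

```text
s0 [(127, 128, 126), (123, 124, 123), (87, 91, 85), (81, 83, 77), (87, 89, 83), (87, 91, 86)]
s6 [(85, 84, 80), (61, 62, 57), (187, 222, 177), (42, 44, 37), (205, 179, 135), (95, 134, 68)]
1.6 [(43, 43, 38), (36, 37, 33), (94, 134, 69), (101, 101, 100), (180, 152, 116), (87, 91, 84)]
1.3 [(41, 40, 37), (59, 59, 54), (106, 108, 102), (101, 103, 98), (103, 102, 100), (84, 89, 83)]
1.05 [(85, 86, 84), (83, 84, 82), (88, 89, 83), (81, 82, 78), (82, 85, 78), (92, 96, 89)]
0.9 [(84, 87, 80), (82, 99, 70), (92, 95, 91), (90, 129, 65), (89, 94, 86), (93, 96, 90)]
```

The lid has swung with the finger to about 1.1 rad. I'll go on along the arc.

Request:
step_arm:
  delta_pos:
    - [-0.075, 0.005, -0.043]
    - [-0.078, 0.005, -0.043]
    - [-0.064, 0.004, -0.062]
    - [-0.064, 0.004, -0.062]
    - [-0.044, 0.003, -0.08]
    - [-0.044, 0.003, -0.08]
    - [0, 0, 0]
  spin: [0, 0, 0, 0, 0, 0, 0]

```text
time: 13.18
tool_pos: [494.4, 104.6, 84.1]
tcp_rot: [180.0, 0.2, -3.8]
ft_force: [-0.8, 0.5, -0.1]
finger_gap: 0.1
grip_force: 0.0
```

Request:
step_arm:
  delta_pos:
    - [-0.015, 0.001, -0.06]
    - [-0.015, 0.001, -0.06]
    - [0, 0, 0]
  spin: [0, 0, 0]

```text
time: 13.55
tool_pos: [489.0, 105.0, 60.7]
tcp_rot: [180.0, 0.2, -3.8]
ft_force: [0.5, 0.4, 0.1]
finger_gap: 0.2
grip_force: 0.0
```

Request:
step_arm:
  delta_pos:
    - [0, 0, -0.03]
    - [0, 0, -0.03]
    - [0, 0, 0]
  spin: [0, 0, 0]

```text
time: 13.92
tool_pos: [490.5, 105.2, 50.4]
tcp_rot: [-180.0, -0.0, -3.8]
ft_force: [-2.0, 0.7, 4.2]
finger_gap: -0.3
grip_force: 2.0
```

```bash
python3 - <<'E'
from h import *
s=snap('side','s7'); q=r.sense(); print(q['tool_pos'],q['ft_force'])
P=((145,8,0),(145,8,8),(95,36,50),(95,36,-50),(50,36,40),(50,36,-40),(10,36,50))
for th in (0,.1,.3): print(th,samp('s7',th,P))
E
```

```text
s7 ['fx', 'fy', 'cx', 'cy', 'camera_from_world']
[490.51490477 105.18196386  50.40549568] [-1.94239816  0.77416775  5.2958117 ]
0 [(140, 142, 141), (153, 154, 153), (96, 99, 92), (39, 40, 33), (102, 105, 100), (41, 43, 38), (158, 159, 153)]
0.1 [(94, 95, 92), (57, 61, 54), (106, 109, 102), (36, 40, 34), (105, 107, 101), (39, 41, 33), (162, 162, 158)]
0.3 [(38, 41, 34), (40, 43, 34), (105, 106, 100), (41, 43, 38), (103, 106, 101), (41, 44, 38), (88, 124, 61)]
```

Contact at 50 mm: the lid is down on the seal. Now the pin.

Request:
step_arm:
  delta_pos:
    - [0, 0, 0.2]
    - [0, 0.05, 0.28]
    - [0.14, 0.13, 0]
    - [0.14, 0.13, 0]
    - [0.14, 0.13, 0]
    - [0, 0, 0]
    - [0, 0, 0]
  spin: [0, 0, 0, 0, 0, 0, 0]
  gripper: 0.2

```text
time: 14.85
tool_pos: [573.7, 192.8, 145.5]
tcp_rot: [180.0, 0.1, -3.7]
ft_force: [-0.3, -0.2, -0.6]
finger_gap: 51.1
grip_force: 0.0
```

```bash
python3 - <<'E'
from h import *
np.set_printoptions(precision=1,suppress=True)
s=snap('wrist','w8'); q=r.sense(); print(q['tool_pos'],q['tcp_rot'],q['finger_gap'],q['ft_force'])
for p in [(575.3,193.5,80),(575.3,193.5,45)]: print(proj('w8',p))
i=s['pixels']; g=i.max(2); m=(g<70).astype(np.uint8)
n,l,st,c=cv2.connectedComponentsWithStats(m)
for k in range(1,n):
    if st[k,4]>150: print(st[k],c[k])
E
```

```text
w8 ['fx', 'fy', 'cx', 'cy', 'camera_from_world']
[573.6 192.5 145.8] [180.    0.   -3.8] 51.19569922406878 [-0.5 -0.1 -0.2]
[326.4 254.7]
[326.4 238.4]
[  80    0  158  139 3043] [206.4  57.3]
[ 308  227   33   44 1116] [324.1 248.9]
[    0   292   640   188 62246] [323.3 418.3]
```

Request:
step_arm:
  delta_pos:
    - [0.008, 0.006, 0]
    - [0, 0, 0]
    - [0, 0, 0]
    - [0, 0, 0]
    - [0, 0, 0]
    - [0, 0, 0]
    - [0, 0, 0]
    - [0, 0, 0]
  spin: [0.058, 0.058, 0.058, 0.058, 0.058, 0.058, 0.058, 0.058]

```text
time: 15.9
tool_pos: [575.3, 193.4, 146.5]
tcp_rot: [180.0, 0.0, 80.1]
ft_force: [0.5, -0.3, 0.5]
finger_gap: 51.4
grip_force: 0.0
```

```bash
python3 - <<'E'
from h import *
np.set_printoptions(precision=1,suppress=True)
s=snap('wrist','w9'); q=r.sense(); print(q['tool_pos'],q['tcp_rot'],q['finger_gap'],q['joint_pos'])
for p in [(575.3,194,80),(575.3,194,45)]: print(proj('w9',p))
i=s['pixels']; g=i.max(2); m=(g<70).astype(np.uint8)
n,l,st,c=cv2.connectedComponentsWithStats(m)
for k in range(1,n):
    if st[k,4]>150: print(st[k],c[k])
E
```

```text
w9 ['fx', 'fy', 'cx', 'cy', 'camera_from_world']
[575.4 193.5 146.5] [180.    0.   80.6] 51.24064595790952 [13.7 11.6 89.7 -0.  78.7 23.2]
[326.6 258.5]
[326.5 241.9]
[  0   0  42  24 151] [20.1  9.9]
[ 443   53   77   82 1396] [487.2 113.7]
[    0   165   640   315 63670] [317.1 414.4]
[ 310  229   32   42 1108] [325.3 249.7]
```

Request:
step_arm:
  delta_pos:
    - [0, 0.005, -0.25]
    - [0, 0, -0.18]
    - [0, 0, -0.06]
    - [0, 0, 0]
  spin: [0, 0, 0, 0]

```text
time: 16.45
tool_pos: [575.4, 194.9, 48.1]
tcp_rot: [-180.0, 0.0, 79.7]
ft_force: [-0.2, 0.6, 1.0]
finger_gap: 51.1
grip_force: 0.0
```

Request:
step_arm:
  delta_pos:
    - [0, 0, 0]
    - [0, 0, 0]
    - [0, 0, 0]
    - [0, 0, 0]
    - [0, 0, 0]
  spin: [0, 0, 0, 0, 0]
  gripper: -1
  squeeze: 70

```text
time: 17.08
tool_pos: [577.2, 195.6, 50.6]
tcp_rot: [179.8, -0.1, 79.7]
ft_force: [-2.1, -0.5, 6.5]
finger_gap: 17.9
grip_force: 68.1
```

Request:
step_arm:
  delta_pos:
    - [0, 0, 0.1]
    - [0, 0, 0.17]
    - [0, 0, 0.18]
    - [0, 0, 0]
  spin: [0, 0, 0, 0]

```text
time: 17.58
tool_pos: [579.1, 196.1, 144.5]
tcp_rot: [179.5, -0.2, 79.8]
ft_force: [0.7, 0.4, -0.2]
finger_gap: 17.3
grip_force: 68.3
```

Request:
step_arm:
  delta_pos:
    - [-0.06, -0.057, 0]
    - [-0.06, -0.057, 0]
    - [-0.06, -0.057, 0]
    - [-0.06, -0.057, 0]
    - [-0.06, -0.057, 0]
    - [-0.06, -0.057, 0]
    - [-0.06, -0.057, 0]
    - [-0.06, -0.057, 0]
  spin: [-0.058, -0.058, -0.058, -0.058, -0.058, -0.058, -0.058, -0.058]

```text
time: 18.58
tool_pos: [479.2, 103.7, 138.3]
tcp_rot: [180.0, 0.0, -4.1]
ft_force: [-0.5, 0.2, 0.3]
finger_gap: 17.8
grip_force: 68.3
```

```bash
python3 - <<'E'
from h import *
np.set_printoptions(precision=1,suppress=True)
s=snap('wrist','w10'); t=snap('side','s10'); q=r.sense(); print(q['tool_pos'],q['tcp_rot'],q['finger_gap'],q['grip_force'],q['ft_force'],q['joint_pos'])
x,y,z=q['tool_pos']
m=np.zeros((600,800,3),np.uint8)
a=s['pixels'][180:420,220:420]; m[:480,:400]=cv2.resize(a,(400,480),interpolation=cv2.INTER_CUBIC)
b=t['pixels'][150:300,230:370]; m[:428,400:]=cv2.resize(b,(400,428),interpolation=cv2.INTER_CUBIC)
cv2.imwrite('pics/m10.png',m[:480])
for n,p in [('tip',(x,y,z-47)),('knobtop',(x,y,z+31)),('lidhole',lidpt(.03,137,8,0)),('lidhole0',lidpt(.0,137,8,0)),('earend',lidpt(.03,149,8,0)),('collar',(x,y,z-4))]: print(n,p,(proj('w10',p)-[220,180])*2,(proj('s10',p)-[230,150])*2.857+[400,0])
E
```

```text
w10 ['fx', 'fy', 'cx', 'cy', 'camera_from_world']
s10 ['fx', 'fy', 'cx', 'cy', 'camera_from_world']
[478.8 103.3 138.1] [180.   0.  -4.] 17.546206946033973 68.33243608474731 [-0.1  0.7 -0.2] [  6.2  -6.  108.8  -0.   77.3 100.2]
tip (np.float64(478.8383264308022), np.float64(103.34602957387857), np.float64(91.12413474502546)) [217.6 177.6] [662.9 236.7]
knobtop (np.float64(478.8383264308022), np.float64(103.34602957387857), np.float64(169.12413474502546)) [220.7 338. ] [665.8 151.4]
lidhole (np.float64(481.05772374828405), np.float64(103.30966450889053), np.float64(54.10578379773381)) [216.4 130.1] [659.5 272. ]
lidhole0 (np.float64(480.7566769325632), np.float64(103.32807732092797), np.float64(50.0)) [216.4 127.3] [659.6 276.2]
earend (np.float64(469.08549569090064), np.float64(104.04191734591925), np.float64(54.46572980016376)) [216.8 166.5] [670.4 281.5]
collar (np.float64(478.8383264308022), np.float64(103.34602957387857), np.float64(134.12413474502546)) [218.9 247.6] [664.5 191. ]
```

View pics/m10.png

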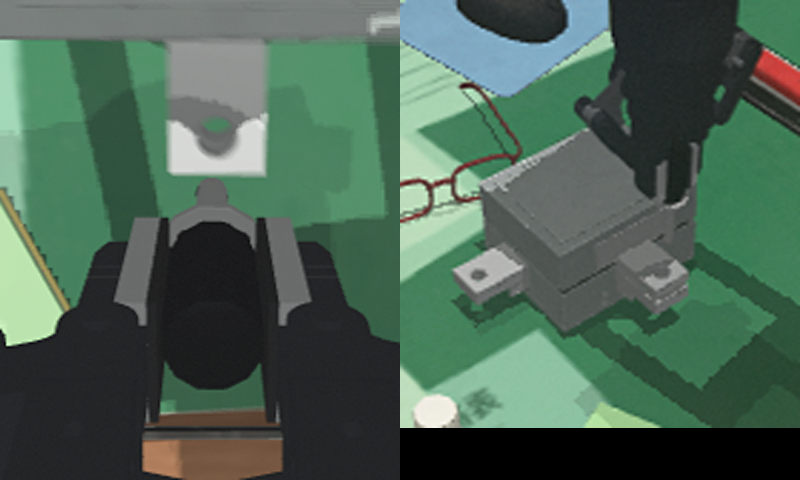

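The pin tip is at crop (211,190). The lid-ear hole is at (217,139), with the ear edges at 167–268 and its end at 176. The lid is shut down over the lower ear. The tip needs about +2.4 mm in x and −1.7 mm in y.

Request:
step_arm:
  delta_pos:
    - [0.012, -0.008, -0.08]
    - [0, 0, -0.08]
    - [0, 0, 0]
    - [0, 0, 0]
  spin: [0, 0, 0, 0]

```text
time: 19.18
tool_pos: [482.1, 102.7, 105.8]
tcp_rot: [180.0, 0.1, -3.7]
ft_force: [-1.1, 1.1, 1.2]
finger_gap: 17.8
grip_force: 68.3
```

```bash
python3 - <<'E'
from h import *
np.set_printoptions(precision=1,suppress=True)
s=snap('wrist','w11'); q=r.sense(); print(q['tool_pos'],q['ft_force'])
x,y,z=q['tool_pos']
for n,p in [('tip',(x,y,z-47)),('lidhole',lidpt(.03,137,8,0)),('earend',lidpt(.03,149,8,0)),('eL',lidpt(.03,137,8,15)),('eR',lidpt(.03,137,8,-15))]: print(n,proj('w11',p))
g=cv2.cvtColor(s['pixels'],cv2.COLOR_BGR2GRAY)
u0=326
print('rows'); print(g[225:300:1,u0-2:u0+1].mean(1).astype(int).tolist())
for v in (240,248,254,258,262,266,270,274,278,282): print(v,g[v,292:362:2].tolist())
E
```

```text
w11 ['fx', 'fy', 'cx', 'cy', 'camera_from_world']
[482.4 102.6 106.3] [-0.3 -0.2 -0.4]
tip [328. 268.]
lidhole [326.9 267.1]
earend [327.  287.6]
eL [299.6 267.2]
eR [354.3 267. ]
rows
[150, 150, 150, 150, 150, 149, 149, 149, 149, 148, 147, 128, 114, 116, 116, 116, 117, 117, 117, 117, 117, 117, 117, 117, 116, 117, 116, 117, 117, 118, 117, 117, 112, 108, 112, 112, 112, 112, 112, 106, 102, 103, 102, 102, 102, 102, 102, 102, 102, 102, 102, 102, 102, 102, 102, 102, 101, 104, 113, 121, 115, 116, 115, 116, 116, 92, 22, 26, 26, 27, 26, 27, 27, 27, 27]
240 [113, 113, 113, 118, 117, 117, 117, 117, 117, 118, 118, 117, 117, 117, 117, 118, 117, 116, 115, 114, 115, 113, 149, 148, 148, 149, 148, 148, 148, 148, 150, 110, 113, 112, 114]
248 [112, 111, 111, 118, 117, 118, 116, 117, 117, 117, 118, 117, 118, 117, 117, 117, 117, 117, 117, 117, 117, 117, 117, 118, 117, 117, 117, 116, 116, 139, 149, 111, 114, 113, 114]
254 [112, 112, 112, 117, 116, 117, 117, 117, 116, 117, 117, 117, 117, 117, 116, 117, 118, 118, 117, 117, 118, 117, 117, 117, 117, 117, 116, 117, 118, 116, 117, 112, 113, 113, 112]
258 [112,
[... 547 characters left out ...]
07, 208, 218, 216, 217, 217, 221, 126, 125, 103, 110, 114, 109, 101, 102, 103, 103, 105, 114, 107, 106, 114, 114, 200, 219, 218, 218, 218, 206, 109, 113, 113, 115]
274 [113, 112, 109, 200, 216, 216, 216, 216, 216, 217, 221, 145, 112, 71, 99, 102, 103, 103, 103, 101, 100, 101, 169, 221, 218, 217, 216, 216, 217, 217, 188, 110, 113, 114, 115]
278 [113, 113, 110, 202, 216, 215, 216, 216, 216, 216, 217, 217, 194, 118, 101, 102, 103, 102, 102, 101, 99, 195, 217, 216, 216, 217, 216, 216, 216, 217, 187, 110, 113, 113, 113]
282 [113, 113, 109, 201, 216, 216, 215, 215, 216, 216, 216, 219, 218, 120, 105, 104, 104, 104, 103, 103, 101, 115, 208, 219, 216, 216, 215, 216, 215, 216, 187, 110, 113, 113, 113]
```

The tip (326,~272) is over the hole (325.5,267 plus about 4 px of parallax), so it is centred. Now I insert.

Request:
step_arm:
  delta_pos:
    - [0, 0, -0.03]
    - [0, 0, -0.03]
    - [0, 0, -0.03]
    - [0, 0, 0]
  spin: [0, 0, 0, 0]

```text
time: 19.73
tool_pos: [481.6, 102.4, 87.4]
tcp_rot: [180.0, 0.1, -3.8]
ft_force: [-0.3, -0.1, -1.8]
finger_gap: 17.7
grip_force: 68.3
```

Request:
step_arm:
  delta_pos:
    - [0, 0, -0.03]
    - [0, 0, -0.03]
    - [0, 0, 0]
  spin: [0, 0, 0]

```text
time: 20.1
tool_pos: [481.6, 102.4, 75.4]
tcp_rot: [180.0, 0.1, -3.8]
ft_force: [0.1, 0.4, -0.3]
finger_gap: 17.5
grip_force: 68.3
```

Both holes passed freely; the tip is at about 28 mm. On down to the collar.

Request:
step_arm:
  delta_pos:
    - [0, 0, -0.03]
    - [0, 0, -0.03]
    - [0, 0, -0.015]
    - [0, 0, 0]
  spin: [0, 0, 0, 0]

```text
time: 20.6
tool_pos: [482.2, 102.5, 61.1]
tcp_rot: [180.0, 0.0, -3.8]
ft_force: [-1.0, -0.6, 1.2]
finger_gap: 17.9
grip_force: 68.5
```

Request:
step_arm:
  delta_pos:
    - [0, 0, -0.01]
    - [0, 0, -0.01]
    - [0, 0, 0]
  spin: [0, 0, 0]

```text
time: 20.98
tool_pos: [482.2, 102.5, 58.3]
tcp_rot: [180.0, 0.0, -3.8]
ft_force: [-7.1, -0.5, 14.6]
finger_gap: 17.7
grip_force: 70.3
```

Request:
step_arm:
  delta_pos:
    - [-0.002, 0, -0.008]
    - [0, 0, 0]
    - [0, 0, 0]
  spin: [0, 0, 0]
  squeeze: 90

```text
time: 21.35
tool_pos: [482.3, 102.6, 58.1]
tcp_rot: [180.0, -0.0, -3.8]
ft_force: [-12.9, -1.6, 26.9]
finger_gap: 17.0
grip_force: 88.3
```

```bash
python3 - <<'E'
from h import *
np.set_printoptions(precision=1,suppress=True)
for k in range(3):
    s=snap('side','s12'); q=r.sense(); print(q['tool_pos'],q['ft_force'],q['wrist_torque'],q['tcp_rot'])
g=cv2.cvtColor(s['pixels'],cv2.COLOR_BGR2GRAY); g0=cv2.cvtColor(cv2.imread('pics/s10.png'),cv2.COLOR_BGR2GRAY)
# gap between lid and case on left wall: vertical scan, with ajar reference s10
for y,x in [(62,-40),(62,-20),(62,0)]:
    c,s_=np.cos(np.radians(-3.5)),np.sin(np.radians(-3.5)); X,Y=564.6+c*x-s_*y,98.2+s_*x+c*y
    u,v=proj('s12',(X,Y,42)).round().astype(int); print((u,v),'now',g[v-12:v+8,u].tolist(),'ajar',g0[v-12:v+8,u].tolist())
E
```

```text
s12 ['fx', 'fy', 'cx', 'cy', 'camera_from_world']
[482.3 102.6  58.1] [-13.   -0.9  26.6] [-0.3  2.3 -0. ] [-180.    -0.    -3.8]
s12 ['fx', 'fy', 'cx', 'cy', 'camera_from_world']
[482.3 102.6  58.1] [-13.8  -0.7  25.9] [-0.3  2.3 -0.1] [180.   -0.   -3.8]
s12 ['fx', 'fy', 'cx', 'cy', 'camera_from_world']
[482.3 102.6  58.1] [-12.9  -1.3  26.9] [-0.3  2.3 -0.1] [180.   -0.   -3.8]
(np.int64(283), np.int64(251)) now [91, 81, 81, 80, 82, 82, 80, 82, 81, 82, 82, 80, 86, 86, 86, 86, 85, 85, 87, 85] ajar [81, 83, 83, 83, 83, 83, 85, 84, 84, 82, 87, 90, 88, 86, 87, 87, 85, 85, 87, 87]
(np.int64(277), np.int64(245)) now [100, 84, 81, 83, 81, 83, 82, 81, 81, 82, 80, 86, 86, 84, 86, 84, 87, 85, 84, 84] ajar [84, 81, 82, 81, 82, 84, 84, 84, 83, 82, 85, 94, 90, 86, 87, 86, 87, 86, 87, 89]
(np.int64(272), np.int64(239)) now [112, 103, 86, 82, 82, 81, 83, 81, 83, 82, 82, 80, 86, 91, 114, 116, 117, 100, 101, 104] ajar [117, 90, 82, 84, 85, 84, 84, 84, 85, 83, 81, 81, 95, 98, 115, 116, 180, 137, 104, 104]
```

A hard stop, and the ajar gap is gone, but there is 13 N of side load. I'll shift −x to relieve it and confirm that the pin is on its collar.

Request:
step_arm:
  delta_pos:
    - [-0.006, 0, 0]
    - [0, 0, 0]
  spin: [0, 0]

```text
time: 21.75
tool_pos: [482.2, 102.6, 58.2]
tcp_rot: [-180.0, -0.2, -3.8]
ft_force: [-7.3, -1.6, 20.8]
finger_gap: 17.5
grip_force: 88.2
```

Request:
step_arm:
  delta_pos:
    - [-0.006, 0, 0]
    - [0, 0, 0]
  spin: [0, 0]

```text
time: 22.0
tool_pos: [482.1, 102.6, 58.4]
tcp_rot: [-180.0, -0.3, -3.8]
ft_force: [-2.3, -1.4, 16.2]
finger_gap: 17.4
grip_force: 87.7
```

Request:
step_arm:
  delta_pos:
    - [-0.004, 0, -0.006]
    - [0, 0, 0]
  spin: [0, 0]

```text
time: 22.25
tool_pos: [482.1, 102.6, 58.2]
tcp_rot: [-180.0, -0.4, -3.8]
ft_force: [-3.3, -1.3, 22.6]
finger_gap: 17.4
grip_force: 87.9
```

```bash
python3 - <<'E'
from h import *
np.set_printoptions(precision=1,suppress=True)
s=snap('side','s13'); q=r.sense(); print(q['tool_pos'],q['ft_force'],q['tcp_rot'])
i=s['pixels']; 
x,y,_=q['tool_pos']
# ear stack, tip and collar: vertical scans along pin axis and beside it
for n,(X,Y) in {'axis':(481,103.5),'ear front edge':tuple(lidpt(0,149,0,0)[:2])}.items():
    print(n,{z:tuple(int(a) for a in i[tuple(proj('s13',(X,Y,z)).round().astype(int)[::-1])]) for z in (5,10,14,18,24,28,32,36,40,42,44,46,48,50,52,54,56)})
g=cv2.cvtColor(i,cv2.COLOR_BGR2GRAY); g0=cv2.cvtColor(cv2.imread('pics/s10.png'),cv2.COLOR_BGR2GRAY)
p=lidpt(0,149,0,0); u,v=proj('s13',(p[0],p[1],42)).round().astype(int)
for du in(-5,0,4): print('stack',g[v-12:v+14,u+du].tolist(),'ajar',g0[v-12:v+14,u+du].tolist())
E
```

```text
s13 ['fx', 'fy', 'cx', 'cy', 'camera_from_world']
[482.1 102.6  58.2] [-4.  -2.  22.6] [-180.    -0.4   -3.8]
axis {5: (50, 71, 39), 10: (74, 83, 69), 14: (103, 104, 101), 18: (102, 103, 100), 24: (101, 102, 100), 28: (101, 102, 98), 32: (100, 101, 99), 36: (93, 94, 93), 40: (106, 108, 106), 42: (74, 76, 73), 44: (74, 76, 73), 46: (23, 30, 20), 48: (31, 36, 29), 50: (31, 36, 29), 52: (42, 45, 38), 54: (41, 47, 39), 56: (41, 47, 39)}
ear front edge {5: (78, 112, 57), 10: (52, 71, 41), 14: (51, 70, 39), 18: (54, 74, 43), 24: (52, 72, 39), 28: (71, 82, 60), 32: (105, 104, 103), 36: (100, 101, 99), 40: (99, 100, 98), 42: (99, 100, 98), 44: (101, 103, 99), 46: (89, 91, 88), 48: (89, 91, 88), 50: (95, 95, 94), 52: (164, 164, 162), 54: (164, 164, 162), 56: (105, 107, 106)}
stack [92, 93, 91, 91, 91, 92, 90, 51, 91, 93, 88, 161, 126, 101, 101, 103, 102, 103, 104, 78, 59, 61, 58, 60, 67, 96] ajar [118, 94, 98, 93, 91, 91, 120, 159, 158, 162, 125, 106, 106, 97, 162, 129, 104, 106, 103, 92, 58, 62, 65, 63, 69, 97]
stack [33, 34, 34, 32, 31, 32, 37, 106, 163, 95, 90, 102, 99, 101, 102, 100, 55, 66, 58, 59, 60, 57, 67, 92, 92, 92] ajar [107, 161, 161, 159, 159, 159, 160, 126, 105, 107, 101, 103, 131, 103, 102, 103, 106, 80, 63, 59, 64, 61, 69, 95, 96, 94]
stack [86, 99, 70, 54, 99, 155, 154, 124, 99, 100, 92, 104, 103, 96, 92, 91, 91, 90, 91, 89, 92, 92, 91, 92, 90, 91] ajar [79, 56, 96, 153, 158, 103, 107, 107, 101, 147, 92, 104, 104, 105, 104, 103, 91, 91, 93, 95, 94, 93, 93, 93, 92, 94]
```

The ears are stacked flush: about 20 mm of front face with no gap line. The TCP is 58.2 mm up, which puts the collar home, with 22 N pressing steadily. I'm handing in.

```bash
python3 -c "
from bench import r
print(r.hand_in())"
```

```text
the job is handed in; nothing more can be done
None
```

I handed the job in at about 22 s: the stamp stands in its clip, the lid is shut flush, and the pin is down through both ears with the gripper still pressing it at about 22 N; no verdict came back.

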